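Find the rocking corner of the filter-mount plate and press its shim flat

TASK

The plate that carries the amber filter mount rocks on one of its four corners. Press firmly down on its corners with the fingertips, one after another, until you find the one that gives, then press the orange shim tab belonging to that corner down flat and leave the other three tabs standing as they are. Only press: do not lift or shift the plate, and do not disturb the other things on it or on the table.

Things in the scene. Friction and masses are not known exactly. Their poses are not given: they have to be found in the camera images.
- base: Grey fixed base slab 200 x 310 x 6 mm on the table, its long side along its own y; origin under its centre. It carries the feet, sprung buffers and shims; the plate stands centred on it with the same axes.
- plate: Square aluminium plate 180 x 180 x 10 mm, about 2 kg, loose, level on four hidden corner feet (one of them, any one, 7 mm short), its top 50 mm above the table. Origin: centre of its underside; axes along its edges, x roughly away from the robot. On its middle is fixed an upright round amber filter mount (within 38 mm of the middle, up to 130 mm above the underside). A sideways shove would shift it.
- corner_1 (a point): Centre of the 20 mm blue dot on the plate's top at its near right (-x, -y) corner in the plate's axes, 16 mm in from both edges: press here. A sound corner is rigid; at the short foot 5 to 8 N rocks the corner down about 7 mm until it meets its foot, and hidden springs lift it level when released.
- corner_2 (a point): Centre of the 20 mm blue dot on the plate's top at its near left (-x, +y) corner in the plate's axes, 16 mm in from both edges: press here. A sound corner is rigid; at the short foot 5 to 8 N rocks the corner down about 7 mm until it meets its foot, and hidden springs lift it level when released.
- corner_3 (a point): Centre of the 20 mm blue dot on the plate's top at its far right (+x, -y) corner in the plate's axes, 16 mm in from both edges: press here. A sound corner is rigid; at the short foot 5 to 8 N rocks the corner down about 7 mm until it meets its foot, and hidden springs lift it level when released.
- corner_4 (a point): Centre of the 20 mm blue dot on the plate's top at its far left (+x, +y) corner in the plate's axes, 16 mm in from both edges: press here. A sound corner is rigid; at the short foot 5 to 8 N rocks the corner down about 7 mm until it meets its foot, and hidden springs lift it level when released.
- tab_1 (a point): Centre of the top face of corner_1's orange shim tab (24 wide, 26 long, 6 mm thick), out from under the plate's -y side. Its hinge line, along the plate's x, lies 80 mm from the plate's middle, 13 mm above the table; this point is 47 mm from it, the tab's end 60 mm; lever centre 55 mm from the middle along x. Flat, this point is 37 mm outside the plate's edge, 16 mm above the table.
- tab_2 (a point): Centre of the top face of corner_2's orange shim tab (24 wide, 26 long, 6 mm thick), out from under the plate's +y side. Its hinge line, along the plate's x, lies 80 mm from the plate's middle, 13 mm above the table; this point is 47 mm from it, the tab's end 60 mm; lever centre 55 mm from the middle along x. Flat, this point is 37 mm outside the plate's edge, 16 mm above the table.
- tab_3 (a point): Centre of the top face of corner_3's orange shim tab (24 wide, 26 long, 6 mm thick), out from under the plate's -y side. Its hinge line, along the plate's x, lies 80 mm from the plate's middle, 13 mm above the table; this point is 47 mm from it, the tab's end 60 mm; lever centre 55 mm from the middle along x. Flat, this point is 37 mm outside the plate's edge, 16 mm above the table.
- tab_4 (a point): Centre of the top face of corner_4's orange shim tab (24 wide, 26 long, 6 mm thick), out from under the plate's +y side. Its hinge line, along the plate's x, lies 80 mm from the plate's middle, 13 mm above the table; this point is 47 mm from it, the tab's end 60 mm; lever centre 55 mm from the middle along x. Flat, this point is 37 mm outside the plate's edge, 16 mm above the table.
- shim_1 (a joint): Angle of corner_1's shim lever (rad): 0 tab flat (end stop), about 0.46 at the start (raised 26 degrees), at most 0.95. Friction keeps it where it is put; under 1 N on the tab moves it. Flat, its roller nose stands up under the corner and fills the gap. When the corner rocks fully down, the plate pushes the nose down: the tab kicks up to about 0.7 and stays there.
- shim_2 (a joint): Angle of corner_2's shim lever (rad): 0 tab flat (end stop), about 0.46 at the start (raised 26 degrees), at most 0.95. Friction keeps it where it is put; under 1 N on the tab moves it. Flat, its roller nose stands up under the corner and fills the gap. When the corner rocks fully down, the plate pushes the nose down: the tab kicks up to about 0.7 and stays there.
- shim_3 (a joint): Angle of corner_3's shim lever (rad): 0 tab flat (end stop), about 0.46 at the start (raised 26 degrees), at most 0.95. Friction keeps it where it is put; under 1 N on the tab moves it. Flat, its roller nose stands up under the corner and fills the gap. When the corner rocks fully down, the plate pushes the nose down: the tab kicks up to about 0.7 and stays there.
- shim_4 (a joint): Angle of corner_4's shim lever (rad): 0 tab flat (end stop), about 0.46 at the start (raised 26 degrees), at most 0.95. Friction keeps it where it is put; under 1 N on the tab moves it. Flat, its roller nose stands up under the corner and fills the gap. When the corner rocks fully down, the plate pushes the nose down: the tab kicks up to about 0.7 and stays there.
- lens_cell: Black metal lens cell with a glass, disc 32 mm across, 12 mm high, lying loose on the plate near the middle of its +y edge; origin: centre of its underside. Not part of the job.
- mug: White mug, 80 mm across, 95 mm high, left of the work; origin: centre of its underside. Not part of the job.
- screwdriver: Screwdriver lying on the table, right of the work; origin under its middle. Not part of the job.
- lens_brush: Small brush lying on the table, left of the work; origin under its middle. Not part of the job.
- fluid_jar: Amber jar with black cap, 60 mm across, 80 mm high, right of the work; origin: centre of its underside. Not part of the job.
- spare_post: Steel post on a round foot, 40 mm across, 85 mm high, beyond the work; origin: centre of its underside. Not part of the job.
- spare_filter: Grey ring with green glass, disc 72 mm across, 10 mm high, lying beyond the work; origin: centre of its underside. Not part of the job.

How it is judged:
By the outcome, as a careful person would: the job done as asked, in the order asked, and still so for the second after the job is handed in, with the robot touching nothing.
It also fails if it takes over 58 s, if anything falls off the work surface, if the arm or the gripper's body presses on something with over 40 N, if the wrist force passes 120 N, or if a joint passes its speed limit or range.

ROBOT

A 6-joint arm with a two-finger parallel gripper is mounted at the origin on the work surface. World frame = base frame: x ahead of the robot, y to its left, z up, the work surface at z = 0. Lengths are in m, angles in rad, forces in N, time in s.
With the tool pointing down it reaches from about 0.375 to 0.975 m from the base axis. Payload 3.8 kg.
Tool frame: the origin (TCP) lies on the mounting face of the last link; the fingertips stand 173 mm ahead of it and the grasp point (between the pads) lies 155 mm ahead of it; z points along the fingers, y is the direction in which the jaws open and shut (so a half turn about z gives the same grasp; the last joint's range is limited). The gripper opens to 85 mm and grips with 20 to 120 N. Pads are 22 mm wide; open, the fingers measure 114 mm over their backs; the gripper's body (76 mm by 85 mm) begins 54 mm behind the grasp point. The pads swing forward as they close: fully open they stand 13 mm farther back than shut.
Start: joints at [1.274, 0.264, 1.604, -0, 1.274, -0.037], TCP at [0.173, 0.652, 0.405] pointing down, gripper open.
Joint ranges: [-2.63, 2.63], [-0.94, 2.18], [0.31, 2.57], [-1.31, 4.45], [0, 2.66], [-2.55, 2.55]. Speed limits (rad/s): [2.57, 2.57, 3.14, 3.14, 3.14, 3.14].

INTERFACE

Orientations are given as a rotation vector (axis times angle).
In Python, from workcell import bot gives the robot as it stands.
- The arm moves only by the shell command python3 -m jog 'ROWS' [FORCE]. ROWS is JSON, a list that holds one entry, the list of rows, each a list of 7 numbers: the closure, from 0 (fully open) to 1 (shut), then the shift along the tool's x, y, z in cm, then the turn, a rotation vector about the tool's x, y, z in rad. A call has 1 to 12 rows; each row is the pose to reach, as a shift and turn from the pose commanded when the call began, along the tool's axes at that moment; what a row does not reach only later rows make up. A row lasts 1/8 s, in which the tool goes at most 62.5 mm and 10.7 degrees, less where a joint would pass 70% of its speed; a pose out of reach is approached as far as the arm can. A call with a gripper value outside its range is refused whole. The fingers move at their own pace and stop on an object; FORCE is the grip in N (left out, the last holds). Time passes only in rows, so rows that repeat a pose let the fingers close. It gives the time, the measured TCP pose, the force and the opening at its end, in the units of the state.
- bot.read_state(): the state, without advancing time (a new reading comes with each control period).
- bot.read_camera(name): name is "side" or "top" or "wrist"; returns the picture (400x640x3 uint8, red, green, blue); there is no depth.
- bot.camera_model(name): a dict with "intrinsics" (3x3 intrinsics, pixels), "rvec" (rotation vector, rad) and "tvec" (3), from world to camera coordinates, as OpenCV has them. Camera axes: x right, y down, z forward; pixel columns grow to the right and rows downward; lengths in m; the calibration is good to about 2 mm. A picture is of the moment at which its call begins: read the wrist's pose just before it. camera_model takes no time and is no camera call; for the wrist camera it gives the pose at the moment of the call.
- bot.finish_job(): hands the job in, once; it reports no verdict.
The state is a dict: "time": time; "q": joint angles; "joint_vel": joint speeds; "joint_torque": joint torques, N m; "tool_pos": TCP position; "tcp_rot": TCP orientation; "wrist_force": force on the tool from outside, world axes, zero at the start; "torque": the same for the moment, N m; "width": opening from 0.0 (shut) to 1.0 (fully open).
Only numpy, scipy, OpenCV 4.12 (cv2) and the standard library are available. Lean on these libraries where they do the work, as an engineer would, in place of code of your own. Each camera call takes 0.05 s, during which the arm holds its last target.

## Working session

There is one attempt and no reset: what is moved stays moved. The work goes in short steps, Python scripts to look and compute and a shell command to move; the robot and the scene stay as the last step left them, time stands still between calls to the robot, and variables do not carry over. Pictures are saved under pics/ and viewed, and the job is handed in when it is done.

```bash
ls; mkdir -p pics
python3 - <<'E'
from workcell import bot
import cv2
print(bot.read_state())
for n in ("top","side","wrist"):
    m=bot.camera_model(n); print(n,m)
    cv2.imwrite(f"pics/{n}0.png",bot.read_camera(n)[:,:,::-1])
E
```

```text
pics
{'time': 0.0, 'q': array([ 1.27411139e+00,  2.64735727e-01,  1.60536680e+00,  1.13696114e-05,
        1.27370703e+00, -3.68930834e-02]), 'joint_vel': array([-0.0004679 , -0.00036375,  0.00081791,  0.00155048,  0.00068932,
        0.00198613]), 'joint_torque': array([-4.80349954e-04, -5.15138376e+01, -3.67297375e+01,  2.32328409e-05,
        1.31181080e-02,  2.08465360e-05]), 'tool_pos': array([0.17328809, 0.65202036, 0.40337724]), 'tcp_rot': array([-0.40688936, -3.11474782,  0.00343072]), 'wrist_force': array([-0.13703331, -0.53695786, -1.17936752]), 'torque': array([-0.00207817,  0.01762872, -0.01949689]), 'width': 0.9981818781368298}
top {'intrinsics': array([[424.48127223,   0.        , 317.82000758],
       [  0.        , 424.48127223, 198.12132851],
       [  0.        ,   0.        ,   1.        ]]), 'rvec': array([ 2.16946702, -2.15675975,  0.09305455]), 'tvec': array([-0.00740536,  0.54633582,  1.15301199])}
side {'intrinsics': array([[518.70566817,   0.        , 317.18356462],
       [  0.        , 518.70566817, 201.06099823],
       [  0.        ,   0.        ,   1.        ]]), 'rvec': array([ 0.22220363, -2.86196879,  1.14023185]), 'tvec': array([0.54916365, 0.1153142 , 1.38900643])}
wrist {'intrinsics': array([[279.45104909,   0.        , 321.3276125 ],
       [  0.        , 279.45104909, 202.77649307],
       [  0.        ,   0.        ,   1.        ]]), 'rvec': array([-2.27035246, -1.74672469, -0.28678303]), 'tvec': array([-0.67360423, -0.04419197,  0.38200093])}
```

View pics/top0.png

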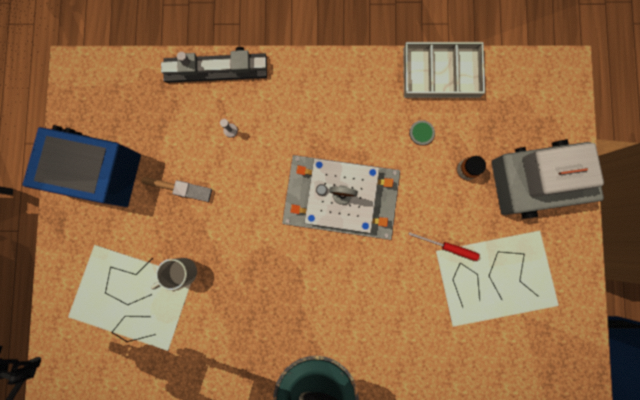

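View pics/side0.png

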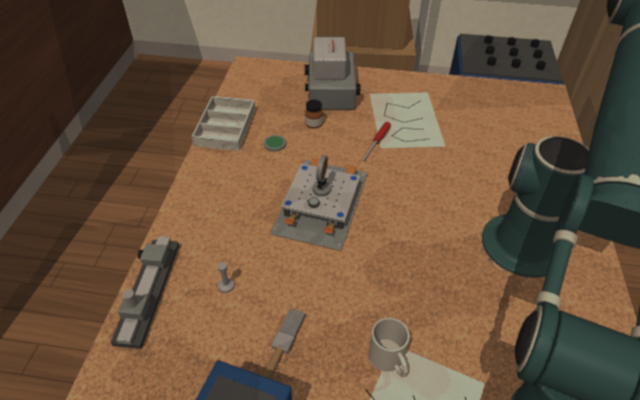

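The top view shows the plate at about (342,195). Its blue dots are at (365,226) for c1, (311,218) for c2, (373,172) for c3 and (319,164) for c4. The orange tabs sit on the left and right sides. The side view shows the same plate at (322,190).

```bash
cat > h.py <<'E'
import numpy as np, cv2
from scipy.spatial.transform import Rotation as R
def ray(m,px,z):
    K,Rm,t=m["intrinsics"],R.from_rotvec(m["rvec"]).as_matrix(),m["tvec"]
    c=-Rm.T@t; d=Rm.T@np.linalg.inv(K)@np.array([px[0],px[1],1.])
    return c+d*(z-c[2])/d[2]
def blobs(im,kind,roi,amin=6):
    h=cv2.cvtColor(im,cv2.COLOR_RGB2HSV)
    lo,hi={"blue":((105,150,80),(125,255,255)),"orange":((5,190,120),(16,255,255))}[kind]
    k=cv2.inRange(h,lo,hi); mm=np.zeros_like(k); x0,y0,x1,y1=roi; mm[y0:y1,x0:x1]=k[y0:y1,x0:x1]
    n,l,s,c=cv2.connectedComponentsWithStats(mm)
    return [(c[i].round(2),s[i][4]) for i in range(1,n) if s[i][4]>=amin]
E
python3 - <<'E'
from h import *
from workcell import bot
roi={"top":(275,145,410,245),"side":(265,145,375,250)}
for n in roi:
    im=cv2.imread(f"pics/{n}0.png")[:,:,::-1]; m=bot.camera_model(n)
    x0,y0,x1,y1=roi[n]
    cv2.imwrite(f"pics/{n}0c.png",cv2.resize(im[y0:y1,x0:x1],None,fx=5,fy=5,interpolation=cv2.INTER_CUBIC)[:,:,::-1])
    for k,z in(("blue",.05),("orange",.035)):
        for c,a in blobs(im,k,roi[n]): print(n,k,c,a,ray(m,c,z).round(4))
E
```

```text
top blue [318.79 164.37] 19 [ 0.6374 -0.0066  0.05  ]
top blue [372. 172.] 21 [ 0.6168 -0.1525  0.05  ]
top blue [311. 218.] 21 [0.4898 0.0136 0.05  ]
top blue [365.04 225.61] 23 [ 0.47   -0.1328  0.05  ]
top orange [301.07 169.82] 56 [0.6245 0.0428 0.035 ]
top orange [388.05 182.27] 60 [ 0.5907 -0.1983  0.035 ]
top orange [295.19 208.74] 57 [0.5158 0.0579 0.035 ]
top orange [382.42 221.53] 59 [ 0.482  -0.1819  0.035 ]
side blue [304.  167.5] 6 [ 0.6184 -0.1518  0.05  ]
side blue [353.29 177.57] 7 [ 0.4713 -0.1322  0.05  ]
side blue [287.5 202.5] 8 [ 0.6392 -0.006   0.05  ]
side blue [339.9 214.1] 10 [0.492 0.014 0.05 ]
```

```bash
python3 -m jog --help 2>&1 | head -5; pwd
```

```text
invalid input: not JSON, or not a number
.
```

Both cameras agree on the dots to within 2 mm, so I'll average them. This helper works out the moves.

```bash
cat >> h.py <<'E'
C={1:(.4707,-.1325),2:(.4909,.0138),3:(.6176,-.1521),4:(.6383,-.0063)}
yaw=float(np.arctan2(C[3][1]-C[1][1],C[3][0]-C[1][0])+np.arctan2(C[4][1]-C[2][1],C[4][0]-C[2][0]))/2
ctr=np.mean(list(C.values()),axis=0)
ex=np.array([np.cos(yaw),np.sin(yaw)]); ey=np.array([-ex[1],ex[0]])
# desired tool: z down, y along plate +x
Rd=np.column_stack([np.cross([*ex,0],[0,0,-1.]),[*ex,0],[0,0,-1.]])
def plan(bot,targets):
    "targets: list of world tip xyz; prints shift in cm & turn"
    s=bot.read_state(); R0=R.from_rotvec(s["tcp_rot"]).as_matrix()
    print("t",round(s["time"],3),"tip",(s["tool_pos"]+R0[:,2]*.173).round(4),"F",s["wrist_force"].round(2))
    for p in targets:
        tcp=np.array(p)-.173*Rd[:,2]
        print(p,"shift cm",(R0.T@(tcp-s["tool_pos"])*100).round(2),"turn",R.from_matrix(R0.T@Rd).as_rotvec().round(3))
def P(u,v,z): return [*(ctr+u*ex+v*ey).round(4),z]
E
python3 - <<'E'
from h import *
from workcell import bot
print(yaw,ctr,Rd)
plan(bot,[[.40,.40,.24],[.46,.1,.24],[*C[1],.22],[*C[1],.08]])
E
```

```text
-0.1340842122523082 [ 0.554375 -0.069275] [[ 0.1336828   0.99102417  0.        ]
 [ 0.99102417 -0.1336828   0.        ]
 [ 0.          0.         -1.        ]]
t 0.15 tip [0.1732 0.6518 0.2306] F [-0.1  -1.53  0.28]
[0.4, 0.4, 0.24] shift cm [-28.38 -18.54  -0.91] turn [-2.000e-03  1.000e-03  1.445e+00]
[0.46, 0.1, 0.24] shift cm [-41.89 -45.99  -0.86] turn [-2.000e-03  1.000e-03  1.445e+00]
[0.4707, -0.1325, 0.22] shift cm [-48.9  -68.18   1.18] turn [-2.000e-03  1.000e-03  1.445e+00]
[0.4707, -0.1325, 0.08] shift cm [-48.9  -68.16  15.18] turn [-2.000e-03  1.000e-03  1.445e+00]
```

```bash
python3 -m jog '[[[1,-28.4,-18.5,-0.9,0,0,0.7],[1,-28.4,-18.5,-0.9,0,0,0.7],[1,-28.4,-18.5,-0.9,0,0,0.7],[1,-28.4,-18.5,-0.9,0,0,0.9],[1,-28.4,-18.5,-0.9,0,0,0.9],[1,-41.9,-46,-0.9,0,0,1.445],[1,-41.9,-46,-0.9,0,0,1.445],[1,-41.9,-46,-0.9,0,0,1.445],[1,-41.9,-46,-0.9,0,0,1.445],[1,-41.9,-46,-0.9,0,0,1.445],[1,-48.9,-68.2,-0.9,0,0,1.445],[1,-48.9,-68.2,-0.9,0,0,1.445]]]'
python3 - <<'E'
from h import *
from workcell import bot
plan(bot,[[*C[1],.22],[*C[1],.07]])
E
```

```text
time: 1.65
tool_pos: [0.4632, -0.0102, 0.4136]
tcp_rot: [2.365, 2.068, 0.0]
wrist_force: [0.4, 1.1, 0.5]
width: -0.003
t 1.65 tip [ 0.4633 -0.0102  0.2406] F [0.39 1.06 0.46]
[0.4707, -0.1325, 0.22] shift cm [-12.02   2.38   2.06] turn [ 0. -0.  0.]
[0.4707, -0.1325, 0.07] shift cm [-12.03   2.37  17.06] turn [ 0. -0.  0.]
```

```bash
python3 -m jog '[[[1,-12,2.4,2,0,0,0],[1,-12,2.4,2,0,0,0],[1,-12,2.4,7,0,0,0],[1,-12,2.4,12,0,0,0],[1,-12,2.4,15,0,0,0],[1,-12,2.4,16.5,0,0,0],[1,-12,2.4,16.5,0,0,0],[1,-12,2.4,16.5,0,0,0]]]'
python3 - <<'E'
from h import *
from workcell import bot
plan(bot,[[*C[1],.06]])
for n in ("wrist","side"):
    cv2.imwrite(f"pics/{n}1.png",bot.read_camera(n)[:,:,::-1])
E
```

```text
time: 2.65
tool_pos: [0.4722, -0.1305, 0.2502]
tcp_rot: [2.363, 2.067, 0.002]
wrist_force: [-0.1, -0.3, -0.6]
width: -0.004
t 2.65 tip [ 0.4726 -0.1306  0.0772] F [-0.1  -0.31 -0.6 ]
[0.4707, -0.1325, 0.06] shift cm [-0.22 -0.12  1.72] turn [0.003 0.    0.   ]
```

View pics/wrist1.png

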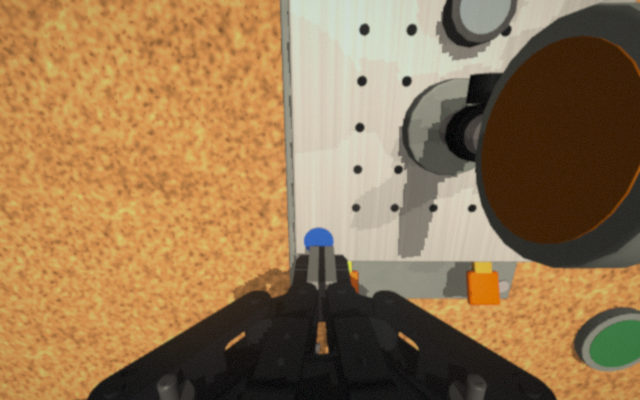

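View pics/side1.png

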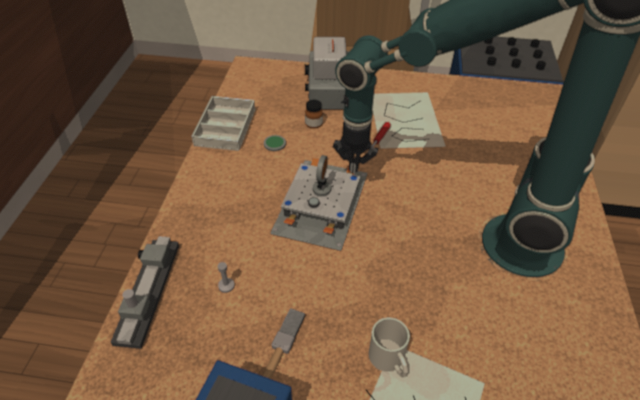

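The fingertips are over the corner_1 dot at (318,240) in the wrist view, and the body is clear of the mount.

```bash
python3 -m jog '[[[1,-0.2,-0.1,1,0,0,0],[1,-0.2,-0.1,1.8,0,0,0],[1,-0.2,-0.1,2.3,0,0,0],[1,-0.2,-0.1,2.5,0,0,0],[1,-0.2,-0.1,2.5,0,0,0]]]'
python3 -m jog '[[[1,0,0,0.1,0,0,0],[1,0,0,0.2,0,0,0],[1,0,0,0.2,0,0,0]]]'
python3 -m jog '[[[1,0,0,0.1,0,0,0],[1,0,0,0.2,0,0,0],[1,0,0,0.2,0,0,0]]]'
```

```text
time: 3.38
tool_pos: [0.47, -0.1322, 0.2236]
tcp_rot: [-2.365, -2.068, 0.0]
wrist_force: [-0.5, 0.1, 0.5]
width: 0.003
time: 3.75
tool_pos: [0.4703, -0.1322, 0.2234]
tcp_rot: [-2.365, -2.068, 0.0]
wrist_force: [-5.5, 1.4, 13.7]
width: -0.002
time: 4.12
tool_pos: [0.4705, -0.1323, 0.2232]
tcp_rot: [-2.365, -2.068, 0.001]
wrist_force: [-10.3, 4.4, 28.4]
width: 0.002
```

Corner 1 is rigid: 28 N for only 0.2 mm of travel. Next is corner 2.

```bash
python3 -m jog '[[[1,-0.05,-0.1,-3,0,0,0],[1,0,0,-9,0,0,0],[1,2,0,-9.5,0,0,0],[1,8,0,-9.5,0,0,0],[1,14.7,0,-9.5,0,0,0],[1,14.7,0,-9.5,0,0,0],[1,14.7,0,-5,0,0,0],[1,14.7,0,-2.5,0,0,0],[1,14.7,0,-1.5,0,0,0],[1,14.7,0,-1.5,0,0,0]]]'
python3 - <<'E'
from h import *
from workcell import bot
plan(bot,[[*C[2],.052]])
im=bot.read_camera("top")
for k,z in(("blue",.05),("orange",.035)):
    for c,a in blobs(im,k,(275,145,410,245)): print(k,c,a,ray(bot.camera_model("top"),c,z).round(4))
E
```

```text
time: 5.38
tool_pos: [0.4895, 0.013, 0.2343]
tcp_rot: [-2.365, -2.066, 0.002]
wrist_force: [-0.8, 0.5, -0.1]
width: 0.001
t 5.375 tip [0.4893 0.0129 0.0613] F [-0.79  0.48 -0.11]
[0.4909, 0.0138, 0.052] shift cm [0.1  0.13 0.93] turn [-0.001  0.    -0.001]
blue [318.89 164.28] 18 [ 0.6376 -0.0069  0.05  ]
blue [372. 172.] 21 [ 0.6168 -0.1525  0.05  ]
blue [365.04 225.61] 23 [ 0.47   -0.1328  0.05  ]
orange [301.04 169.88] 56 [0.6244 0.0429 0.035 ]
orange [388.07 182.26] 57 [ 0.5907 -0.1984  0.035 ]
orange [382.55 221.62] 56 [ 0.4818 -0.1822  0.035 ]
```

```bash
python3 -m jog '[[[1,0.1,0.1,0.5,0,0,0],[1,0.1,0.1,0.95,0,0,0],[1,0.1,0.1,0.95,0,0,0]]]'
python3 -m jog '[[[1,0,0,0.1,0,0,0],[1,0,0,0.2,0,0,0],[1,0,0,0.2,0,0,0]]]'
python3 -m jog '[[[1,0,-0.03,0.1,0,0,0],[1,0,-0.05,0.2,0,0,0],[1,0,-0.05,0.2,0,0,0]]]'
```

```text
time: 5.8
tool_pos: [0.4907, 0.0144, 0.2251]
tcp_rot: [-2.365, -2.068, 0.0]
wrist_force: [0.1, -0.8, -0.7]
width: 0.004
time: 6.18
tool_pos: [0.4909, 0.0144, 0.2234]
tcp_rot: [2.365, 2.068, 0.0]
wrist_force: [-1.4, -0.1, 2.8]
width: -0.001
time: 6.55
tool_pos: [0.4908, 0.0144, 0.2233]
tcp_rot: [2.365, 2.067, 0.001]
wrist_force: [-5.3, 1.0, 15.1]
width: -0.0
```

```bash
python3 -m jog '[[[1,0,-0.05,0.1,0,0,0],[1,0,-0.05,0.1,0,0,0]]]'
python3 -m jog '[[[1,0,-0.05,-3,0,0,0],[1,0,0,-9,0,0,0],[1,0,2,-9.5,0,0,0],[1,0,8,-9.5,0,0,0],[1,0,14.8,-9.5,0,0,0],[1,0,14.8,-9.5,0,0,0],[1,0,14.8,-5,0,0,0],[1,0,14.8,-2.5,0,0,0],[1,0,14.8,-1.4,0,0,0],[1,0,14.8,-1.4,0,0,0]]]'
python3 - <<'E'
from h import *
from workcell import bot
plan(bot,[[*C[4],.052]])
im=bot.read_camera("top")
for k,z in(("blue",.05),("orange",.035)):
    for c,a in blobs(im,k,(275,145,410,245)): print(k,c,a,ray(bot.camera_model("top"),c,z).round(4))
E
```

```text
time: 6.8
tool_pos: [0.4907, 0.0144, 0.2233]
tcp_rot: [2.364, 2.067, 0.002]
wrist_force: [-7.4, -1.2, 20.8]
width: 0.002
time: 8.05
tool_pos: [0.6357, -0.0051, 0.2336]
tcp_rot: [-2.364, -2.067, 0.002]
wrist_force: [-0.2, -0.7, 0.3]
width: -0.002
t 8.05 tip [ 0.6353 -0.0051  0.0606] F [-0.16 -0.69  0.28]
[0.6383, -0.0063, 0.052] shift cm [-0.08  0.28  0.86] turn [-0.002  0.     0.   ]
blue [372. 172.] 21 [ 0.6168 -0.1525  0.05  ]
blue [365.04 225.61] 23 [ 0.47   -0.1328  0.05  ]
orange [300.96 169.83] 53 [0.6245 0.0431 0.035 ]
orange [387.68 182.07] 56 [ 0.5912 -0.1973  0.035 ]
orange [382.36 221.52] 61 [ 0.482  -0.1817  0.035 ]
```

Corner 2 is rigid at 21 N. Next is corner 4.

```bash
python3 -m jog '[[[1,-0.1,0.25,0.5,0,0,0],[1,-0.1,0.25,0.85,0,0,0],[1,-0.1,0.25,0.85,0,0,0]]]'
python3 -m jog '[[[1,0,0,0.1,0,0,0],[1,0,0,0.2,0,0,0],[1,0,0,0.2,0,0,0]]]'
python3 -m jog '[[[1,0,-0.03,0.1,0,0,0],[1,0,-0.05,0.2,0,0,0],[1,0,-0.05,0.2,0,0,0]]]'
```

```text
time: 8.48
tool_pos: [0.6388, -0.0066, 0.2257]
tcp_rot: [-2.365, -2.068, 0.0]
wrist_force: [-0.2, 0.0, -0.4]
width: 0.0
time: 8.85
tool_pos: [0.6387, -0.0065, 0.2235]
tcp_rot: [-2.365, -2.068, 0.0]
wrist_force: [-0.1, -0.9, 0.1]
width: -0.0
time: 9.22
tool_pos: [0.6386, -0.0065, 0.2234]
tcp_rot: [2.365, 2.067, 0.001]
wrist_force: [-3.6, 0.4, 8.5]
width: 0.002
```

```bash
python3 -m jog '[[[1,0,-0.05,0.1,0,0,0],[1,0,-0.05,0.2,0,0,0],[1,0,-0.05,0.2,0,0,0]]]'
```

```text
time: 9.6
tool_pos: [0.6385, -0.0065, 0.2233]
tcp_rot: [2.364, 2.067, 0.002]
wrist_force: [-6.8, -0.1, 17.9]
width: -0.003
```

Corner 4 is rigid at 18 N. That leaves corner 3, which I'll still press to confirm.

```bash
python3 -m jog '[[[1,0,0,0.05,0,0,0],[1,0,0,0.05,0,0,0]]]'
python3 -m jog '[[[1,0,-0.05,-3,0,0,0],[1,0,0,-9,0,0,0],[1,-2,0,-9.5,0,0,0],[1,-8,0,-9.5,0,0,0],[1,-14.7,0,-9.5,0,0,0],[1,-14.7,0,-9.5,0,0,0],[1,-14.7,0,-5,0,0,0],[1,-14.7,0,-2.5,0,0,0],[1,-14.7,0,-1.4,0,0,0],[1,-14.7,0,-1.4,0,0,0]]]'
python3 - <<'E'
from h import *
from workcell import bot
plan(bot,[[*C[3],.052]])
im=bot.read_camera("top")
for k,z in(("blue",.05),("orange",.035)):
    for c,a in blobs(im,k,(275,145,410,245)): print(k,c,a,ray(bot.camera_model("top"),c,z).round(4))
E
```

```text
time: 9.85
tool_pos: [0.6385, -0.0065, 0.2233]
tcp_rot: [2.364, 2.067, 0.002]
wrist_force: [-7.6, -0.2, 20.1]
width: -0.001
time: 11.1
tool_pos: [0.6179, -0.1516, 0.2321]
tcp_rot: [-2.363, -2.067, 0.002]
wrist_force: [0.1, 0.4, 0.3]
width: -0.003
t 11.1 tip [ 0.6175 -0.1514  0.0591] F [0.15 0.45 0.28]
[0.6176, -0.1521, 0.052] shift cm [-0.06 -0.02  0.71] turn [-0.002 -0.     0.001]
blue [318.88 164.41] 17 [ 0.6373 -0.0068  0.05  ]
blue [311. 218.] 21 [0.4898 0.0136 0.05  ]
orange [301.04 169.81] 54 [0.6245 0.0429 0.035 ]
orange [387.83 182.07] 59 [ 0.5912 -0.1977  0.035 ]
orange [295.19 208.75] 53 [0.5158 0.0579 0.035 ]
```

```bash
python3 -m jog '[[[1,-0.05,0,0.5,0,0,0],[1,-0.05,0,0.7,0,0,0],[1,-0.05,0,0.7,0,0,0]]]'
python3 -m jog '[[[1,0,0,0.1,0,0,0],[1,0,0,0.2,0,0,0],[1,0,0,0.2,0,0,0]]]'
python3 -m jog '[[[1,0,-0.03,0.1,0,0,0],[1,0,-0.05,0.2,0,0,0],[1,0,-0.05,0.2,0,0,0]]]'
```

```text
time: 11.52
tool_pos: [0.6182, -0.1526, 0.2265]
tcp_rot: [2.365, 2.068, 0.0]
wrist_force: [0.7, 0.7, -0.4]
width: 0.001
time: 11.9
tool_pos: [0.618, -0.1526, 0.2241]
tcp_rot: [-2.365, -2.068, 0.0]
wrist_force: [0.5, -0.1, -0.7]
width: -0.001
time: 12.28
tool_pos: [0.6178, -0.1526, 0.2225]
tcp_rot: [2.365, 2.067, 0.001]
wrist_force: [0.1, -0.8, 1.3]
width: 0.0
```

```bash
python3 -m jog '[[[1,0,0,0.1,0,0,0],[1,0,0,0.2,0,0,0],[1,0,0,0.3,0,0,0],[1,0,0,0.3,0,0,0]]]'
python3 -m jog '[[[1,0,0,0.1,0,0,0],[1,0,0,0.2,0,0,0],[1,0,0,0.3,0,0,0],[1,0,0,0.3,0,0,0]]]'
```

```text
time: 12.78
tool_pos: [0.6179, -0.1527, 0.2196]
tcp_rot: [2.364, 2.067, 0.001]
wrist_force: [0.3, -1.6, 5.3]
width: -0.001
time: 13.28
tool_pos: [0.618, -0.1528, 0.217]
tcp_rot: [2.364, 2.067, 0.001]
wrist_force: [0.4, -2.5, 7.7]
width: -0.0
```

```bash
python3 -m jog '[[[1,0,0,0.1,0,0,0],[1,0,0,0.2,0,0,0],[1,0,0,0.2,0,0,0]]]'
python3 -m jog '[[[1,0,0,-0.3,0,0,0],[1,0,0,-0.8,0,0,0],[1,0,0,-1.5,0,0,0],[1,0,0,-6,0,0,0],[1,0,0,-10,0,0,0],[1,-5,0,-10,0,0,0],[1,-5,0,-10,0,0,0]]]'
python3 - <<'E'
from h import *
from workcell import bot
for n in ("wrist","side","top"):
    im=bot.read_camera(n); cv2.imwrite(f"pics/{n}2.png",im[:,:,::-1])
    x0,y0,x1,y1={"top":(275,145,410,245),"side":(265,145,375,250),"wrist":(0,0,640,400)}[n]
    if n!="wrist": cv2.imwrite(f"pics/{n}2c.png",cv2.resize(im[y0:y1,x0:x1],None,fx=5,fy=5,interpolation=cv2.INTER_CUBIC)[:,:,::-1])
plan(bot,[P(.055,-.118,.075),P(.055,-.118,.05),P(.055,-.122,.03),P(.055,-.124,.016)])
E
```

```text
time: 13.65
tool_pos: [0.6181, -0.1528, 0.2167]
tcp_rot: [2.364, 2.067, 0.001]
wrist_force: [-4.7, -1.2, 17.3]
width: -0.0
time: 14.52
tool_pos: [0.6101, -0.2041, 0.3141]
tcp_rot: [-2.367, -2.064, 0.002]
wrist_force: [0.3, -0.5, 0.3]
width: 0.003
t 14.675 tip [ 0.6097 -0.2013  0.1398] F [-0.78 -0.07 -0.5 ]
[np.float64(0.5931), np.float64(-0.1936), 0.075] shift cm [ 0.55 -1.78  6.48] turn [-0.003 -0.001 -0.   ]
[np.float64(0.5931), np.float64(-0.1936), 0.05] shift cm [ 0.55 -1.77  8.98] turn [-0.003 -0.001 -0.   ]
[np.float64(0.5926), np.float64(-0.1975), 0.03] shift cm [ 0.15 -1.77 10.98] turn [-0.003 -0.001 -0.   ]
[np.float64(0.5923), np.float64(-0.1995), 0.016] shift cm [-0.05 -1.76 12.38] turn [-0.003 -0.001 -0.   ]
```

View pics/wrist2.png

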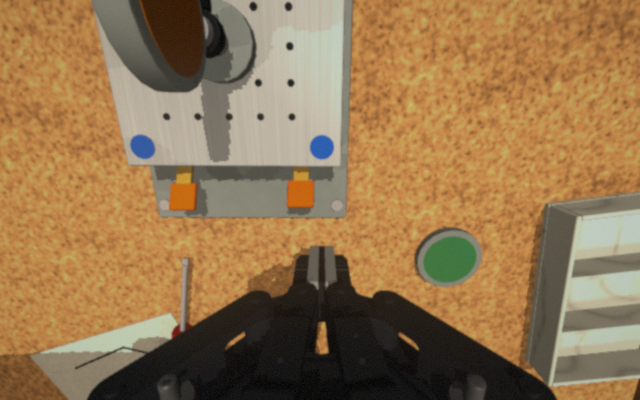

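View pics/side2c.png

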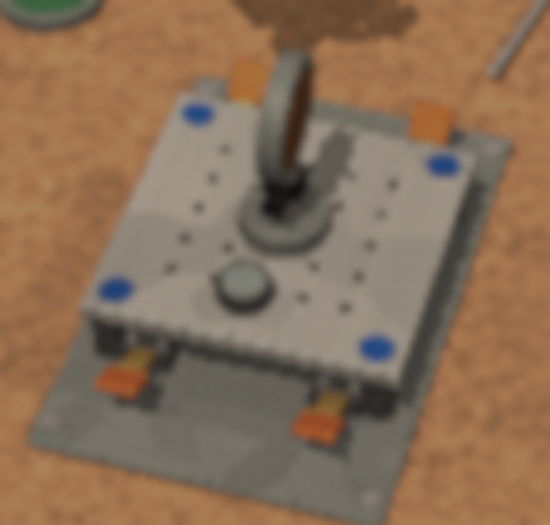

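View pics/top2c.png

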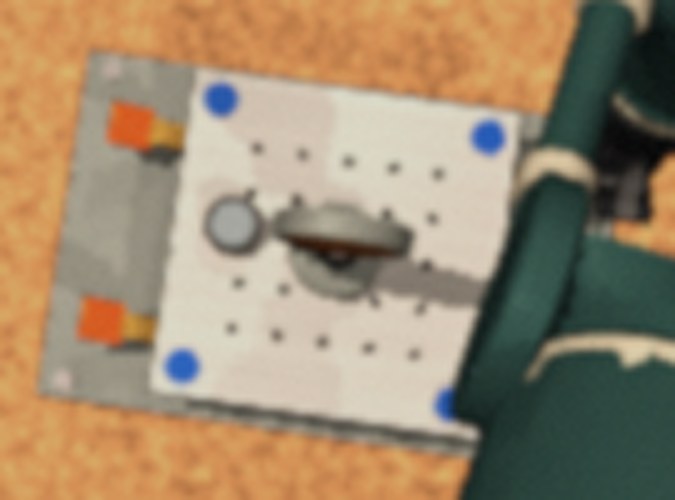

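Corner 3 gave about 7 mm and then met its foot. It is back level now. In the wrist view its tab is at (300,193) and tab_1's is at (182,196). I'll go down onto tab_3.

```bash
python3 - <<'E'
from h import *
from workcell import bot
m=bot.camera_model("wrist"); 
im=cv2.imread("pics/wrist2.png")[:,:,::-1]
for c,a in blobs(im,"orange",(140,160,360,220),50):
    for z in(.033,.045):
        p=ray(m,c,z)[:2]-ctr; print(c,a,z,"plate uv",(p@ex).round(4),(p@ey).round(4))
E
python3 -m jog '[[[1,0.5,-1.75,2,0,0,0],[1,0.5,-1.75,5,0,0,0],[1,0.5,-1.75,6.4,0,0,0],[1,0.5,-1.75,6.4,0,0,0]]]'
python3 - <<'E'
from h import *
from workcell import bot
cv2.imwrite("pics/wrist3.png",bot.read_camera("wrist")[:,:,::-1])
plan(bot,[P(.055,-.118,.05),P(.055,-.122,.03),P(.055,-.124,.016)])
E
```

```text
[299.99 193.48] 652 0.033 plate uv 0.0538 -0.1165
[299.99 193.48] 652 0.045 plate uv 0.0548 -0.1128
[182.74 196.27] 659 0.033 plate uv -0.0565 -0.1193
[182.74 196.27] 659 0.045 plate uv -0.0502 -0.1155
time: 15.18
tool_pos: [0.5936, -0.1939, 0.2483]
tcp_rot: [-2.362, -2.066, 0.003]
wrist_force: [0.3, -0.1, 0.3]
width: -0.001
t 15.225 tip [ 0.5941 -0.1943  0.0767] F [1.04 0.32 1.16]
[np.float64(0.5931), np.float64(-0.1936), 0.05] shift cm [ 0.06 -0.13  2.67] turn [-0.001 -0.     0.001]
[np.float64(0.5926), np.float64(-0.1975), 0.03] shift cm [-0.34 -0.12  4.67] turn [-0.001 -0.     0.001]
[np.float64(0.5923), np.float64(-0.1995), 0.016] shift cm [-0.54 -0.12  6.07] turn [-0.001 -0.     0.001]
```

View pics/wrist3.png

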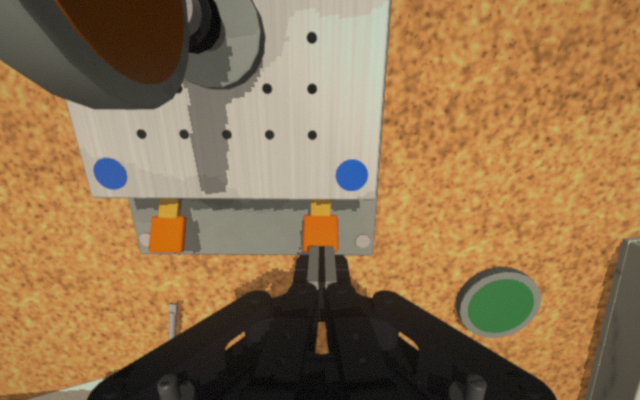

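The tool is aligned over tab_3 at (320,232) with about 75 mm of tip height. Now I'll press it down, drifting slightly outward to follow the tab's arc.

```bash
python3 -m jog '[[[1,0,-0.1,1,0,0,0],[1,0,-0.1,2,0,0,0],[1,0,-0.1,2.7,0,0,0],[1,-0.1,-0.1,3.3,0,0,0],[1,-0.2,-0.1,3.9,0,0,0],[1,-0.3,-0.1,4.5,0,0,0],[1,-0.4,-0.1,5,0,0,0],[1,-0.5,-0.1,5.5,0,0,0],[1,-0.5,-0.1,5.8,0,0,0],[1,-0.5,-0.1,5.8,0,0,0]]]'
python3 -m jog '[[[1,0,0,0.1,0,0,0],[1,0,0,0.2,0,0,0],[1,0,0,0.2,0,0,0]]]'
python3 -m jog '[[[1,0,0,0.1,0,0,0],[1,0,0,0.2,0,0,0],[1,0,0,0.2,0,0,0]]]'
```

```text
time: 16.48
tool_pos: [0.5924, -0.1995, 0.1918]
tcp_rot: [-2.365, -2.067, 0.0]
wrist_force: [-0.2, 0.1, 0.9]
width: -0.001
time: 16.85
tool_pos: [0.5926, -0.1996, 0.1902]
tcp_rot: [2.365, 2.068, 0.0]
wrist_force: [-0.2, 0.1, -0.2]
width: -0.002
time: 17.23
tool_pos: [0.5928, -0.1997, 0.1892]
tcp_rot: [2.365, 2.068, 0.0]
wrist_force: [-2.2, 0.9, 6.2]
width: -0.001
```

```bash
python3 -m jog '[[[1,0,0,0.1,0,0,0],[1,0,0,0.1,0,0,0]]]'
python3 -m jog '[[[1,0,-0.05,-0.5,0,0,0],[1,0,0,-2,0,0,0],[1,-1,0,-6,0,0,0],[1,-6,0,-12,0,0,0],[1,-12,0,-15,0,0,0],[1,-16,0,-17,0,0,0],[1,-20,0,-17,0,0,0],[1,-20,0,-17,0,0,0],[1,-20,0,-17,0,0,0]]]'
python3 - <<'E'
from h import *
from workcell import bot
plan(bot,[])
for n in ("wrist","side","top"):
    im=bot.read_camera(n); cv2.imwrite(f"pics/{n}4.png",im[:,:,::-1])
    if n=="wrist": continue
    x0,y0,x1,y1={"top":(275,145,410,245),"side":(265,145,375,250)}[n]
    cv2.imwrite(f"pics/{n}4c.png",cv2.resize(im[y0:y1,x0:x1],None,fx=5,fy=5,interpolation=cv2.INTER_CUBIC)[:,:,::-1])
    for k,z in(("blue",.05),("orange",.035)):
        for c,a in blobs(im,k,(x0,y0,x1,y1)): print(n,k,c,a,ray(bot.camera_model(n),c,z).round(4))
E
```

```text
time: 17.48
tool_pos: [0.5929, -0.1997, 0.189]
tcp_rot: [2.365, 2.068, 0.0]
wrist_force: [-4.1, 1.2, 10.7]
width: 0.004
time: 18.6
tool_pos: [0.5657, -0.3975, 0.357]
tcp_rot: [-2.365, -2.066, -0.001]
wrist_force: [-0.2, 0.4, -0.5]
width: 0.003
t 18.6 tip [ 0.5656 -0.3973  0.184 ] F [-0.2   0.45 -0.54]
side blue [304.  167.5] 6 [ 0.6184 -0.1518  0.05  ]
side blue [353.29 177.57] 7 [ 0.4713 -0.1322  0.05  ]
side blue [287.5 202.5] 8 [ 0.6392 -0.006   0.05  ]
side blue [339.9 214.1] 10 [0.492 0.014 0.05 ]
top blue [318.88 164.41] 17 [ 0.6373 -0.0068  0.05  ]
top blue [372. 172.] 21 [ 0.6168 -0.1525  0.05  ]
top blue [311. 218.] 21 [0.4898 0.0136 0.05  ]
top blue [365.04 225.61] 23 [ 0.47   -0.1328  0.05  ]
top orange [300.95 169.79] 56 [0.6246 0.0432 0.035 ]
top orange [388.7  183.57] 54 [ 0.5871 -0.2001  0.035 ]
top orange [295.25 208.8 ] 56 [0.5157 0.0577 0.035 ]
top orange [382.55 221.62] 56 [ 0.4818 -0.1822  0.035 ]
```

View pics/wrist4.png

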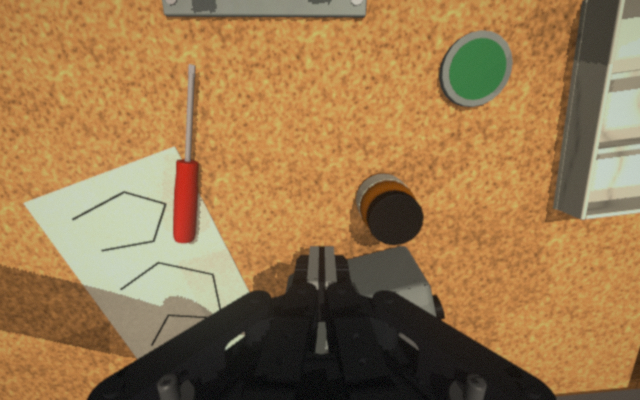

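View pics/top4c.png

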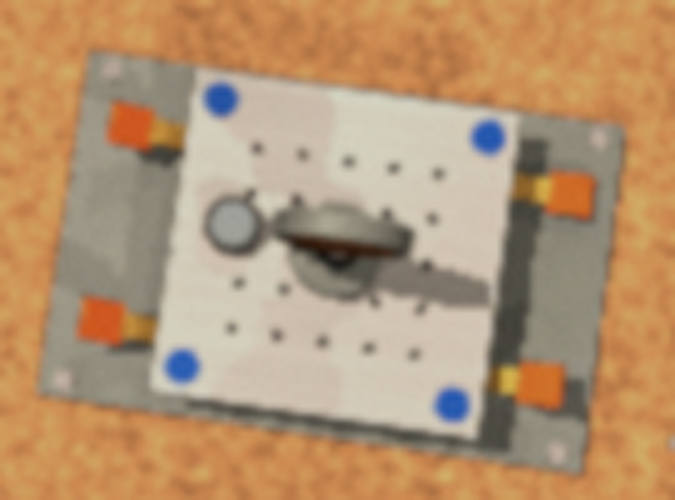

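View pics/side4c.png

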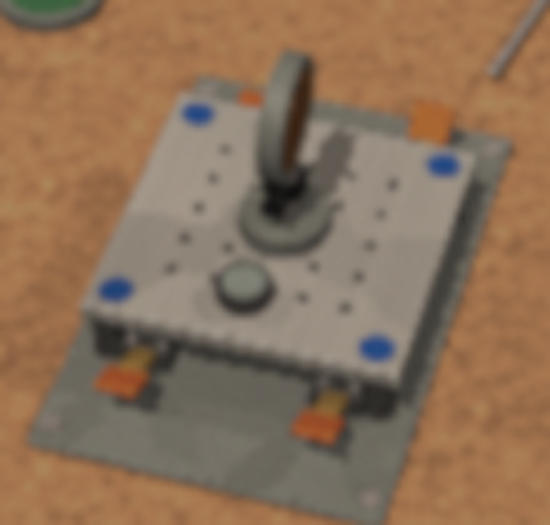

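Run:
```python
from h import *
from workcell import bot
p=ray(bot.camera_model("top"),(388.7,183.57),.016)[:2]-ctr
print("tab3 uv at z=16mm",p@ex,p@ey)
bot.finish_job()
```

```text
tab3 uv at z=16mm 0.05283815686275878 -0.12781616868843954
the job is handed in; nothing more can be done
```

I found the short foot at corner 3 (far right), pressed its shim tab flat, and handed the job in at about 18.7 s.

- **Corner presses:** I pressed corners 1, 2, 4 and then 3, with the gripper shut. Corners 1, 2 and 4 stayed rigid at 28, 21 and 20 N. Corner 3 sank about 7 mm at 5 to 8 N, then met its foot at 17 N and sprang back level.
- **Tab 3:** I pressed it down to its stop, where the fingertips were at about 16 mm and met 11 N. I then backed the arm clear, so it touches nothing.
- **Final pictures:** The top view puts tab 3 at 128 mm from the plate's middle, against 127 mm expected when flat. Tabs 1, 2 and 4 look unchanged and still raised. All four dots were within half a millimetre of where they started, so the plate did not shift. The lens cell stayed in place.

The presses on the rigid corners also pushed sideways, up to about 11 N at corner 1, without moving the plate. I did not press corner 3 again to confirm the shim now holds it. No check failed or disagreed.

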